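# Lay two breakfast trays

### The arm

A 6-joint arm with a two-finger parallel gripper is mounted at the origin on the work surface. World frame = base frame: x ahead of the robot, y to its left, z up, the work surface at z = 0. Lengths are in m, angles in rad, forces in N, time in s.
With the tool pointing down it reaches from about 0.275 to 0.85 m from the base axis. Payload 5.2 kg.
Tool frame: the origin (TCP) lies on the centre line of the jaws, within the pads' length; the fingertips stand 19 mm ahead of it and the grasp point (between the pads) is the TCP (bot.finger_overhang is the distance from the TCP to the fingertips, in m); x points along the fingers, y is the direction in which the jaws open and shut, and the axes are right-handed (so a half turn about x gives the same grasp; the last joint's range is limited). The gripper opens to 85 mm and grips with 20 to 120 N. Pads are 22 mm wide; open, the fingers measure 114 mm over their backs; the gripper's body (76 mm by 85 mm) begins 54 mm behind the grasp point. The pads swing forward as they close: fully open they stand 13 mm farther back than shut.
Start: joints at [1.046, 0.259, 1.535, -0, 1.348, -0.203], TCP at [0.174, 0.522, 0.25] pointing down, gripper open.
Joint ranges: [-3.14, 3.14], [-0.91, 2.08], [0.19, 2.58], [-1.22, 4.36], [0.22, 2.71], [-3.12, 3.12]. Speed limits (rad/s): [2.57, 2.57, 3.14, 3.14, 3.14, 3.14].

### API

Orientations are given as [roll, pitch, yaw] about the fixed x, y, z axes, in that order (R = Rz(yaw) Ry(pitch) Rx(roll)).
In Python, from rig import bot gives the robot as it stands. The module is installed in compiled form; this text tells all that it offers.
- The arm moves only by the tool servo_tool, never from a script. Its argument "plan" is a list of rows, each a list of 6 numbers: the shift along the tool's x, y, z in mm, then the turn, a rotation vector about the tool's x, y, z in rad. A call has 1 to 10 rows; each row is the pose to reach, as a shift and turn from the pose measured when the call began, along the tool's axes at that moment; what a row does not reach only later rows make up. A row lasts 1/10 s, in which the tool goes at most 50 mm and 8.59 degrees, less where a joint would pass 70% of its speed; a pose out of reach is approached as far as the arm can. A call with a gripper value outside its range is refused whole. "fingers" is the finger opening in mm, from 0 to 85.4, set as the call begins (left out, the last holds). The fingers move at their own pace and stop on an object; "squeeze" is the grip in N (left out, the last holds). Time passes only in rows, so rows that repeat a pose let the fingers close. It gives the time, the measured TCP pose, the force and the opening at its end, in the units of the state.
- bot.sense(): the state, without advancing time (a new reading comes with each control period).
- bot.get_image(name): name is "side" or "top" or "wrist"; returns (picture, depth): 420x560x3 uint8, blue, green, red; 420x560 float32, m along the optical axis (not along the pixel's ray), 0 where there is no reading.
- bot.calibration(name): a dict with "K" (3x3 intrinsics, pixels), "rvec" (rotation vector, rad) and "tvec" (3), from world to camera coordinates, as OpenCV has them; the wrist camera has in their place "tool_from_camera" (4x4, takes a point from camera to tool coordinates, whose origin is the TCP and whose axes are the tool frame's). Camera axes: x right, y down, z forward; pixel columns grow to the right and rows downward; lengths in m; the calibration is good to about 2 mm. A picture is of the moment at which its call begins: read the wrist's pose just before it. calibration takes no time and is no camera call.
- bot.hand_in(): hands the job in, once; it reports no verdict.
The state is a dict: "time": time; "q": joint angles; "qd": joint speeds; "joint_efforts": joint torques, N m; "ee_pos": TCP position; "eef_rot": TCP orientation; "wrist_force": force on the tool from outside, world axes, zero at the start; "wrist_torque": the same for the moment, N m; "opening": finger opening in m.
Only numpy, scipy, OpenCV 4.12 (cv2) and the standard library are available. Lean on these libraries where they do the work, as an engineer would, in place of code of your own. Each camera call takes 0.05 s, during which the arm holds its last target.

### The job

Lay the two wooden breakfast trays with the crockery standing about on the counter. On the two-well tray put the mug in the round well and the butter dish in the oblong well; on the three-well tray put the tumbler in the larger round well, the egg in its cup in the smaller round well and the salt shaker in the square well. Set every piece down gently so that it stands upright and flat on the floor of its well, let go of it, and leave the tea tin, the food can and the glass jar standing where they are.

Things in the scene. Friction and masses are not known exactly. Their poses are not given: they have to be found in the camera images.
- mug_mid (a point): Small white ceramic tea mug with one ear handle, 62 mm high, 58 mm outside diameter (52 mm at the foot). Point on its axis half-way up, 31 mm above its foot; z up, the handle sticks out along its +y to 56 mm from the axis, so fingers closing along its x axis clear the handle. Best gripped about 25 mm below the rim, which else may meet the gripper body.
- butter_dish_mid (a point): Oblong white ceramic butter dish, lid fixed on: straight-sided base 90 mm (its x) by 52 mm (its y), 30 mm high, with a blue line round it, then a lid 84 by 46 mm up to 44 mm and a small bar knob (26 by 12 mm) up to 56 mm. Point on its vertical axis 28 mm above its underside; z up. Grip it across its 52 mm width, low on the base.
- tumbler_mid (a point): Short plain stainless steel drinking tumbler without handle, 62 mm high, 56 mm diameter at the rim tapering to 46 mm at the foot. Point on its axis half-way up, 31 mm above its foot; z up. Best gripped about 25 mm below the rim, which else may meet the gripper body.
- egg_cup_mid (a point): White ceramic egg cup on a short stem with a brown egg fixed in it, 84 mm high in all; foot 42 mm diameter, stem 18 mm, bowl 44 to 50 mm diameter between 34 and 58 mm above the foot, egg above that. Point on its axis 42 mm above its foot, inside the bowl, where it is gripped; z up.
- salt_shaker_mid (a point): Square salt shaker, 36 by 36 mm and 75 mm high, white ceramic with a steel top pierced with holes. Point on its axis half-way up, 37.5 mm above its foot; z up, x and y square to its sides.
- mug_tray: Wooden tray with two wells. Fixed, 284 mm long (x) by 100 mm wide (y), 14 mm thick; origin at the centre of its underside, z up. Wells 6 mm deep (floor 8 mm above the origin), cork-lined, all at y = 0: large round well, 74 mm diameter, centred at x = -70 mm; oblong well, 108 mm along x by 70 mm along y, centred at x = +52 mm. The slot at each end is a hand hold.
- egg_tray: Wooden tray with three wells. Fixed, 284 mm long (x) by 100 mm wide (y), 14 mm thick; origin at the centre of its underside, z up. Wells 6 mm deep (floor 8 mm above the origin), cork-lined, all at y = 0: larger round well, 68 mm diameter, centred at x = -74 mm; smaller round well, 62 mm diameter, centred at x = +6 mm; square well, 56 by 56 mm, centred at x = +80 mm. The slot at each end is a hand hold.
- tea_tin_mid (a point): Bystander: square green tea tin with brass lid, 70 by 70 mm, 86 mm high, standing among the crockery. Point on its axis 43 mm up.
- food_can_mid (a point): Bystander: food can, 73 mm diameter, 62 mm high, red wrapper, standing among the crockery. Point on its axis 31 mm up.
- storage_jar_mid (a point): Bystander: glass storage jar with steel lid, 84 mm diameter, 125 mm high. Point on its axis 62 mm up. Beyond x = 0.75 m and beyond 0.52 m to either side stand other kitchen things up to 0.25 m high.

How it is judged:
By the outcome, as a careful person would: the job done as asked, in the order asked, and still so for the second after the job is handed in, with the robot touching nothing.
It also fails if it takes over 120 s, if anything falls off the work surface, if the arm or the gripper's body presses on something with over 40 N, if the wrist force passes 120 N, or if a joint passes its speed limit or range.

## Working session

There is one attempt and no reset: what is moved stays moved. The work goes in short steps, Python scripts to look and compute and a tool call to move; the robot and the scene stay as the last step left them, time stands still between calls to the robot, and variables do not carry over. Pictures are saved under pics/ and viewed, and the job is handed in when it is done.

Besides the shell and the picture viewer there is one more tool, called after ">>>" as name([rows], argument=value, ...), one row to a line, values as JSON. servo_tool: Moves the arm, as the interface text tells. Its arguments: {"type":"object","properties":{"plan":{"type":"array"},"fingers":{"type":"number"},"squeeze":{"type":"number"}},"required":["plan"]}

```bash
mkdir -p pics; ls; python3 - <<'E'
from rig import bot
import cv2,numpy as np
print(bot.sense())
for n in("side","top","wrist"):
    s=bot.sense()
    p,d=bot.get_image(n); cv2.imwrite(f"pics/{n}0.png",p); np.savez(f"{n}0.npz",p=p,d=d,pos=s["ee_pos"],rot=s["eef_rot"]); print(n,bot.calibration(n))
E
```

```text
pics
{'time': 0.0, 'q': array([ 1.04619919e+00,  2.59341421e-01,  1.53611353e+00,  5.54733841e-06,
        1.34795009e+00, -2.02802509e-01]), 'qd': array([-0.00057608,  0.00203084,  0.00046292, -0.00174875,  0.00023226,
       -0.00098733]), 'joint_efforts': array([ 8.16237807e-04, -4.46025360e+01, -2.90579331e+01, -7.04377885e-05,
        1.12553986e-02, -3.11449162e-05]), 'ee_pos': array([0.17367461, 0.52134208, 0.24946327]), 'eef_rot': array([-1.77658269,  1.56898392, -2.09837855]), 'wrist_force': array([0.58506185, 0.67017089, 0.20020366]), 'wrist_torque': array([-0.00501853, -0.03617633,  0.0131439 ]), 'opening': 0.0852436444685814}
side {'K': array([[416.50155677,   0.        , 280.36314232],
       [  0.        , 416.50155677, 208.4705498 ],
       [  0.        ,   0.        ,   1.        ]]), 'rvec': array([ 0.21178805, -2.72985557,  1.37718343]), 'tvec': array([0.53625573, 0.11997464, 1.04417853])}
top {'K': array([[472.46039653,   0.        , 282.43701056],
       [  0.        , 472.46039653, 209.50892539],
       [  0.        ,   0.        ,   1.        ]]), 'rvec': array([ 2.15237932, -2.10121788,  0.2010461 ]), 'tvec': array([-0.011067  ,  0.55573687,  1.36098163])}
wrist {'K': array([[314.45567971,   0.        , 277.14574511],
       [  0.        , 314.45567971, 211.88473397],
       [  0.        ,   0.        ,   1.        ]]), 'tool_from_camera': array([[-6.82929688e-05, -2.94368781e-01,  9.55691904e-01,
        -1.23015066e-01],
       [ 9.99999775e-01, -6.58038331e-04, -1.31227425e-04,
        -7.07081461e-04],
       [ 6.67511163e-04,  9.55691680e-01,  2.94368759e-01,
        -7.66433805e-02],
       [ 0.00000000e+00,  0.00000000e+00,  0.00000000e+00,
         1.00000000e+00]])}
```

View pics/top0.png

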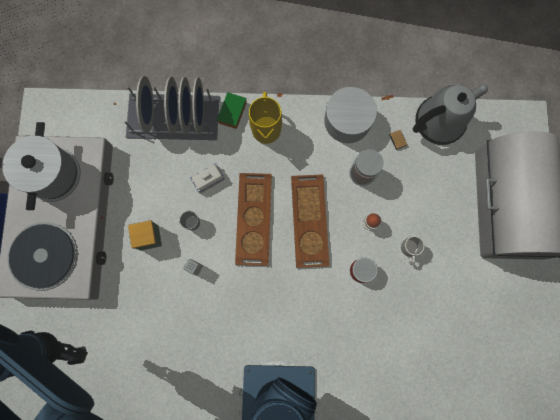

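View pics/side0.png

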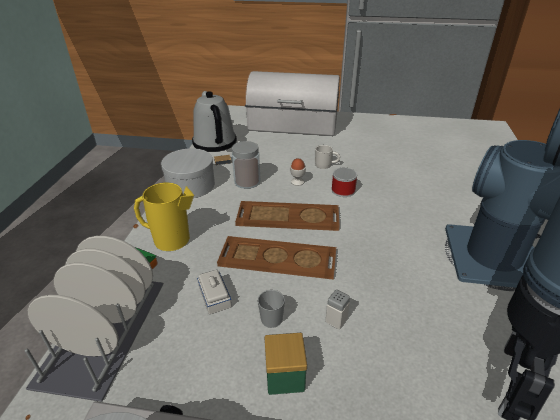

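View pics/wrist0.png

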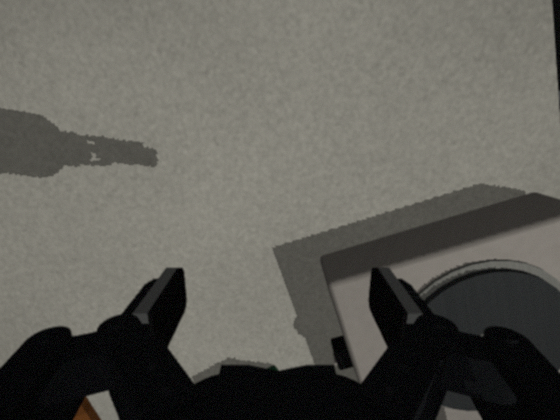

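The top view shows the egg tray at about (254,220) and the mug tray at (311,222). The crockery is at: mug (413,245), egg (373,220), butter dish (207,178), tumbler (189,220), salt (192,268). The bystanders are the can (364,270), jar (367,166) and tin (144,235). Next I measure these from depth.

```bash
cat > h.py <<'E'
import numpy as np,cv2
from scipy.spatial.transform import Rotation as R
from rig import bot
def unproj(d,K):
    v,u=np.mgrid[:d.shape[0],:d.shape[1]]
    return np.stack([(u-K[0,2])/K[0,0]*d,(v-K[1,2])/K[1,1]*d,d],-1)
def world(n,d,pos=None,rot=None):
    c=bot.calibration(n); P=unproj(d,c["K"])
    if n=="wrist":
        T=c["tool_from_camera"]; Rt=R.from_euler("xyz",rot).as_matrix()
        return (P@T[:3,:3].T+T[:3,3])@Rt.T+pos
    Rm=cv2.Rodrigues(c["rvec"])[0]
    return (P-c["tvec"])@Rm
def load(n,f): 
    z=np.load(f); W=world(n,z["d"],z["pos"],z["rot"]); W[z["d"]==0]=np.nan; return z["p"],W
def shot(n,f):
    s=bot.sense(); p,d=bot.get_image(n); cv2.imwrite(f"pics/{f}.png",p)
    np.savez(f+".npz",p=p,d=d,pos=s["ee_pos"],rot=s["eef_rot"]); return load(n,f+".npz")
E
python3 - <<'E'
from h import *
for n in("top","side"):
    p,W=load(n,n+"0.npz")
    print(n,"table z",np.nanmedian(W[(abs(W[...,0]-.4)<.02)&(abs(W[...,1])<.25)][:,2]) )
    m=(W[...,2]>.012)&(W[...,0]>.25)&(W[...,0]<.76)&(abs(W[...,1])<.52)
    m=m.astype(np.uint8)
    k,l,st,ce=cv2.connectedComponentsWithStats(m)
    for i in range(1,k):
        if st[i,4]<60: continue
        q=W[l==i]; top=np.percentile(q[:,2],98)
        print(i,st[i,4],ce[i].round(),"zmax",top.round(4),"min",np.percentile(q,1,0).round(3)[:2],"max",np.percentile(q,99,0).round(3)[:2],"med",np.median(q,0).round(3))
E
```

```text
top table z 0.0030442837139938537
2 892 [366. 167.] zmax 0.1308 min [ 0.646 -0.282] max [ 0.725 -0.204] med [ 0.676 -0.239  0.123]
4 540 [207. 178.] zmax 0.0575 min [0.613 0.19 ] max [0.691 0.28 ] med [0.65  0.234 0.043]
6 1621 [253. 220.] zmax 0.0211 min [0.394 0.041] max [0.674 0.14 ] med [0.521 0.093 0.015]
7 1425 [310. 223.] zmax 0.0212 min [ 0.394 -0.136] max [ 0.673 -0.026] med [ 0.516 -0.081  0.015]
61 175 [188. 219.] zmax 0.0676 min [0.49  0.252] max [0.543 0.305] med [0.523 0.288 0.045]
71 225 [373. 220.] zmax 0.0861 min [ 0.505 -0.29 ] max [ 0.551 -0.243] med [ 0.526 -0.263  0.072]
82 778 [144. 235.] zmax 0.0926 min [0.43  0.368] max [0.506 0.444] med [0.465 0.4   0.086]
101 291 [413. 248.] zmax 0.066 min [ 0.406 -0.414] max [ 0.484 -0.358] med [ 0.453 -0.385  0.047]
139 550 [363. 270.] zmax 0.0694 min [ 0.348 -0.273] max [ 0.416 -0.204] med [ 0.382 -0.236  0.063]
140 199 [193. 267.] zmax 0.0806 min [0.358 0.24 ] max [0.4  0.28] med [0.378 0.257 0.074]
side table z 0.001139445310577147
1 1117 [246. 163.] zmax 0.1263 min [ 0.649 -0.278] max [ 0.728 -0.203] med [ 0.683 -0.216
[... 240 characters left out ...]
.351 -0.272] max [ 0.421 -0.204] med [ 0.386 -0.219  0.055]
5 62 [190. 198.] zmax 0.1526 min [0.748 0.046] max [0.76 0.07] med [0.756 0.06  0.145]
6 1100 [290. 214.] zmax 0.0166 min [ 0.395 -0.139] max [ 0.675 -0.025] med [ 0.519 -0.08   0.014]
10 1894 [278. 255.] zmax 0.0164 min [0.396 0.039] max [0.676 0.14 ] med [0.53  0.097 0.014]
11 921 [214. 290.] zmax 0.0552 min [0.614 0.197] max [0.695 0.285] med [0.65  0.252 0.043]
12 748 [271. 306.] zmax 0.0628 min [0.492 0.25 ] max [0.544 0.304] med [0.519 0.27  0.042]
13 649 [338. 307.] zmax 0.0765 min [0.36  0.244] max [0.403 0.284] med [0.382 0.272 0.056]
14 2233 [285. 362.] zmax 0.088 min [0.431 0.371] max [0.506 0.446] med [0.467 0.429 0.085]
```

```bash
cat > fit.py <<'E'
from h import *
from scipy.optimize import least_squares
def sel(W,c,r,z0,z1,dz=0):
    return W[(np.hypot(W[...,0]-c[0],W[...,1]-c[1])<r)&(W[...,2]-dz>z0)&(W[...,2]-dz<z1)]
def circ(q,c,r):
    f=least_squares(lambda p:np.hypot(q[:,0]-p[0],q[:,1]-p[1])-r,c,loss="soft_l1",f_scale=.002); return f.x,np.sqrt(np.mean(f.fun**2))
def rect(q):
    (cx,cy),(w,h),a=cv2.minAreaRect((q[:,:2]*1000).astype(np.float32)); return (round(cx,1),round(cy,1)),(round(w,1),round(h,1)),round(a,1)
E
python3 - <<'E'
from fit import *
for n,dz in(("top",.0035),("side",.001)):
    p,W=load(n,n+"0.npz"); print(n)
    for nm,c in(("egg_tray",(.535,.09)),("mug_tray",(.535,-.082))):
        q=sel(W,c,.17,.009,.02,dz); q=q[abs(q[:,1]-c[1])<.08]; print(nm,len(q),rect(q))
    q=sel(W,(.652,.237),.07,.02,.1,dz); print("butter base",rect(q)); 
    q=sel(W,(.652,.237),.07,.035,.1,dz); print("lid",rect(q)); q=sel(W,(.652,.237),.07,.05,.1,dz); print("knob",rect(q))
    q=sel(W,(.38,.26),.04,.066,.1,dz); print("salt",rect(q))
    q=sel(W,(.518,.278),.045,.05,.1,dz); print("tumbler",len(q),circ(q,(.518,.278),.0265),rect(q))
    q=sel(W,(.458,-.386),.07,.05,.1,dz); print("mug all",rect(q)); 
    q=sel(W,(.455,-.386),.032,.055,.1,dz);print("mug",len(q),circ(q,(.455,-.386),.0275))
    q=sel(W,(.528,-.264),.05,.03,.058,dz);print("egg",len(q),circ(q,(.528,-.264),.0240),rect(q))
    q=sel(W,(.528,-.264),.05,.062,.09,dz);print("egg top",q.mean(0),rect(q))
E
python3 - <<'E'
import cv2,sys
sys.path.insert(0,'.')
p=cv2.imread('pics/top0.png')
a=cv2.resize(p[150:290,120:280],None,fx=5,fy=4.2,interpolation=2)[:600,:800]
cv2.imwrite('pics/topL.png',a)
a=cv2.resize(p[150:290,280:440],None,fx=4.2,fy=4.2,interpolation=2)
cv2.imwrite('pics/topR.png',a)
E
```

```text
top
egg_tray 1606 ((534.4, 90.9), (100.2, 284.2), 89.6)
mug_tray 1462 ((533.1, -81.4), (284.3, 99.9), 4.2)
butter base ((653.9, 236.1), (54.5, 90.6), 31.3)
lid ((654.3, 236.1), (47.2, 82.8), 32.7)
knob ((654.2, 235.6), (11.5, 22.8), 28.9)
salt ((379.6, 261.4), (34.6, 34.4), 64.7)
tumbler 62 (array([0.51639657, 0.27787743]), np.float64(0.0009152400427851839)) ((516.1, 277.7), (53.9, 53.3), 87.9)
mug all ((455.8, -384.5), (56.7, 60.3), 49.9)
mug 75 (array([ 0.4568309 , -0.38605349]), np.float64(0.0012759625334909333))
egg 60 (array([ 0.52909165, -0.2672073 ]), np.float64(0.0016261086768681768)) ((528.9, -266.9), (48.3, 48.9), 37.0)
egg top [ 0.52721286 -0.26483948  0.07670657] ((529.6, -266.2), (39.7, 39.3), 89.5)
side
egg_tray 2270 ((536.5, 89.1), (105.3, 284.5), 89.7)
mug_tray 1423 ((535.3, -82.7), (285.0, 107.2), 4.6)
butter base ((655.7, 235.8), (53.1, 93.6), 32.0)
lid ((656.2, 235.5), (46.0, 85.5), 32.2)
knob ((656.7, 234.9), (11.3, 26.5), 32.3)
salt ((382.0, 261.0), (35.6, 35.5), 61.3)
tumbler 235 (array([0.51827426, 0.27742779]), np.float64(0.0010296026618050438)) ((518.2, 276.9), (56.0, 54.4), 70.5)
mug all ((459.5, -388.0), (58.0, 62.1), 38.0)
mug 65 (array([ 0.45894517, -0.38623813]), np.float64(0.0022365821946806383))
egg 116 (array([ 0.53175189, -0.26967113]), np.float64(0.0024062114665844058)) ((530.8, -261.3), (47.3, 37.0), 3.4)
egg top [ 0.53016958 -0.25895071  0.07344514] ((529.3, -262.9), (39.2, 29.1), 27.9)
```

View pics/topR.png

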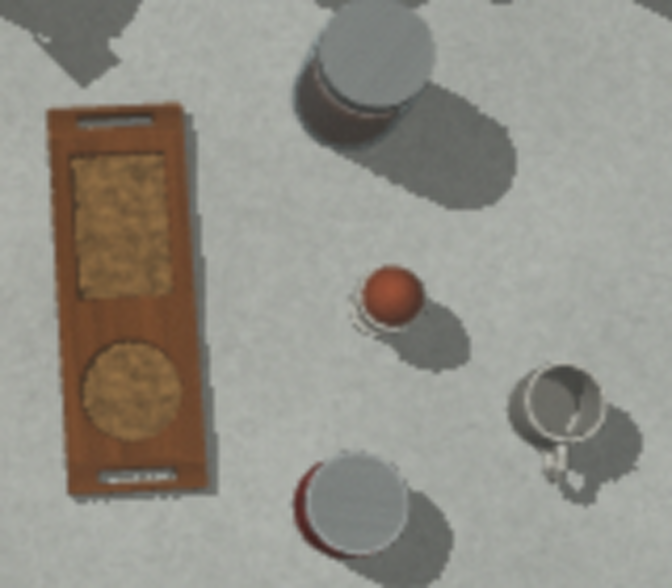

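View pics/topL.png

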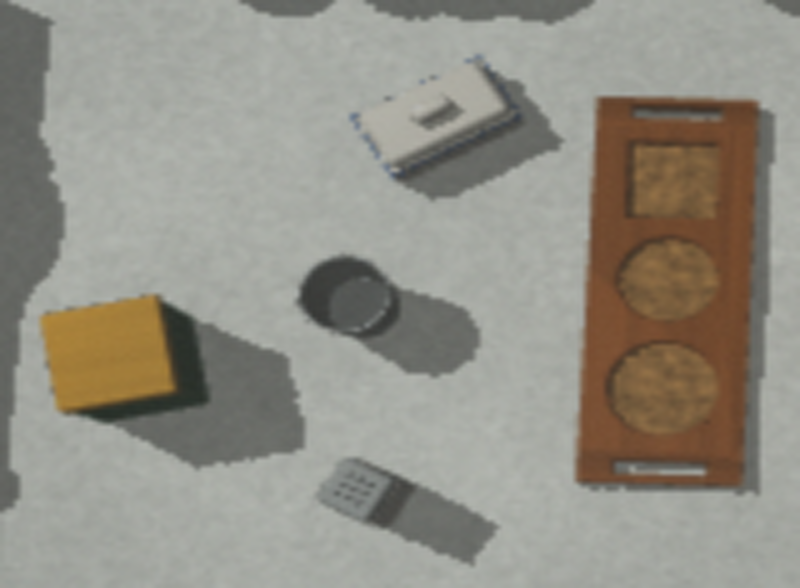

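```bash
cat > mv.py <<'E'
from fit import *
def state():
    s=bot.sense(); return s,np.array(s["ee_pos"]),R.from_euler("xyz",s["eef_rot"])
def jawang(Rt): y=Rt.apply([0,1,0]); return np.degrees(np.arctan2(y[1],y[0]))
def go(pos,jaw,flip=None):
    """tool-frame shift(mm), rotvec for TCP world pos with tool down & jaw axis at angle jaw (deg, mod 180 nearest)"""
    s,p,Rt=state()
    best=None
    for j in ((jaw,jaw+180) if flip is None else (jaw+180*flip,)):
        a=np.radians(j); x=np.array([0,0,-1.]); y=np.array([np.cos(a),np.sin(a),0]); T=R.from_matrix(np.stack([x,y,np.cross(x,y)],1))
        rv=(Rt.inv()*T).as_rotvec()
        if best is None or np.linalg.norm(rv)<np.linalg.norm(best[1]): best=(j,rv)
    d=Rt.inv().apply(np.array(pos)-p)*1000
    print("shift",d.round(1),"rot",best[1].round(3),"jaw->",best[0])
def st():
    s,p,Rt=state(); print("t",round(s["time"],2),"pos",p.round(4),"jaw",round(jawang(Rt),2),"tx",Rt.apply([1,0,0]).round(3),"q",np.round(s["q"],2),"F",np.round(s["wrist_force"],1),"open",round(s["opening"],4))
E
python3 - <<'E'
from mv import *
for n,dz,c in(("top",.0035,(.4568,-.386)),("side",.001,(.459,-.3862))):
    p,W=load(n,n+"0.npz"); q=sel(W,c,.06,.012,.058,dz); r=np.hypot(q[:,0]-c[0],q[:,1]-c[1]); h=q[r>.034]
    a=np.degrees(np.arctan2(h[:,1]-c[1],h[:,0]-c[0])); print(n,len(h),np.median(a%360),a.round()%360,r.max())
st(); go((.457,-.386,.25),90); go((.457,-.386,.25),80)
E
```

```text
top 33 177.10107470485704 [174. 176. 182. 173. 176. 182. 175. 177. 181. 175. 177. 179. 175. 179.
 181. 173. 176. 181. 176. 178. 182. 173. 174. 177. 179. 183. 173. 177.
 178. 181. 176. 178. 181.] 0.05329539886805377
side 39 178.06109229450797 [288. 173. 178. 188. 172. 175. 174. 181. 184. 178. 178. 175. 179. 176.
 178. 181. 178. 180. 174. 180. 173. 174. 183. 183. 180. 176. 177. 183.
 180. 185. 176. 176. 191. 171. 177. 179. 176. 175. 180.] 0.052476943712915815
t 0.15 pos [0.1737 0.5214 0.2497] jaw 71.56 tx [-0.001 -0.001 -1.   ] q [ 1.05  0.26  1.54  0.    1.35 -0.2 ] F [0.3 0.2 0.2] open 0.0857
shift [ 6.000e-01 -7.712e+02  5.557e+02] rot [-0.322 -0.001  0.001] jaw-> 90
shift [ 6.000e-01 -7.712e+02  5.557e+02] rot [-0.147 -0.     0.001] jaw-> 80
```

>>> servo_tool([
  [0,-771,556,-0.287,0,0],
  [0,-771,556,-0.287,0,0],
  [0,-771,556,-0.287,0,0],
  [0,-771,556,-0.287,0,0],
  [0,-771,556,-0.287,0,0],
  [0,-771,556,-0.287,0,0],
  [0,-771,556,-0.287,0,0],
  [0,-771,556,-0.287,0,0],
  [0,-771,556,-0.287,0,0],
  [0,-771,556,-0.287,0,0],
], fingers=85)

```text
time: 1.15
ee_pos: [0.3225, 0.0441, 0.2507]
eef_rot: [-1.187, 1.569, -1.222]
wrist_force: [2.1, -0.6, 0.6]
opening: 0.0853
```

```bash
python3 -c "
from mv import *
st();go((.478,-.386,.22),88)"
```

```text
t 1.15 pos [0.3225 0.0441 0.2507] jaw 88.01 tx [ 0.    -0.001 -1.   ] q [-0.21 -0.17  1.99 -0.    1.32 -1.75] F [ 2.1 -0.6  0.6] open 0.0853
shift [  31.3 -424.4  170.4] rot [0.    0.001 0.001] jaw-> 88
```

>>> servo_tool([
  [30,-425,150,0,0,0],
  [30,-425,150,0,0,0],
  [30,-425,150,0,0,0],
  [30,-425,150,0,0,0],
  [30,-425,150,0,0,0],
  [30,-425,150,0,0,0],
  [30,-425,150,0,0,0],
  [30,-425,150,0,0,0],
  [30,-425,150,0,0,0],
  [30,-425,150,0,0,0],
])

```text
time: 2.15
ee_pos: [0.458, -0.3913, 0.219]
eef_rot: [-1.692, 1.569, -1.73]
wrist_force: [0.1, 1.1, 0.7]
opening: 0.0855
```

```bash
python3 -c "
from mv import *
p,W=shot('wrist','w1'); st()
t=W[(W[...,2]<.01)&(W[...,0]>.3)];print('table',np.nanmedian(t[:,2]))
q=sel(W,(.458,-.386),.033,.052,.08); print(len(q)); print(circ(q,(.458,-.386),.0275),circ(q,(.458,-.386),.029),rect(q),np.percentile(q[:,2],98))
for c,nm in(((.53,-.267),'egg'),((.384,-.238),'can')):
  q=sel(W,c,.05,.02,.1); print(nm,len(q)); 
  if len(q)>20: print(rect(q))
go((.458,-.386,.037),88)"
```

```text
t 2.2 pos [ 0.4575 -0.3889  0.2193] jaw 87.84 tx [-0.001 -0.    -1.   ] q [-0.89  0.37  1.46 -0.    1.32 -2.42] F [-0.9  0.2 -0. ] open 0.0849
table -0.000694042695572869
912
(array([ 0.4542381 , -0.38810682]), np.float64(0.0012997852858040251)) (array([ 0.45411957, -0.38815332]), np.float64(0.002451474551627696)) ((454.8, -387.9), (57.1, 57.1), 39.3) 0.06250328223154972
egg 1920
((521.2, -267.9), (47.3, 38.9), 71.2)
can 7078
((381.5, -242.2), (71.6, 72.3), 12.9)
shift [182.3   2.9   0.6] rot [-0.003 -0.001  0.   ] jaw-> 88
```

View pics/w1.png

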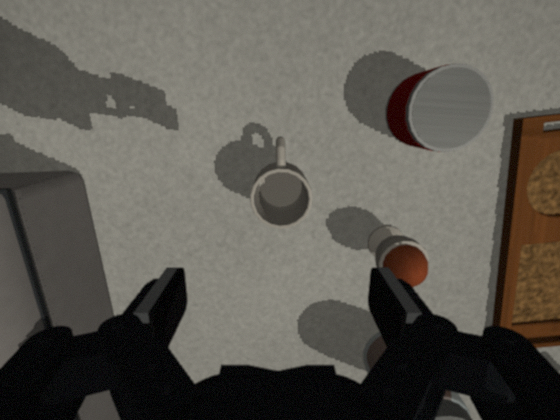

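>>> servo_tool([
  [50,2,-2,0,0,0],
  [100,2,-2,0,0,0],
  [140,2,-2,0,0,0],
  [165,2,-2,0,0,0],
  [178,2,-2,0,0,0],
  [182,2,-2,0,0,0],
  [182,2,-2,0,0,0],
])

```text
time: 2.9
ee_pos: [0.4558, -0.3867, 0.038]
eef_rot: [-2.055, 1.57, -2.092]
wrist_force: [-0.1, -0.4, 1.3]
opening: 0.0851
```

>>> servo_tool([
  [0,0,0,0,0,0],
  [0,0,0,0,0,0],
  [0,0,0,0,0,0],
  [0,0,0,0,0,0],
  [0,0,0,0,0,0],
  [0,0,0,0,0,0],
  [0,0,0,0,0,0],
], fingers=45, squeeze=30)

```text
time: 3.6
ee_pos: [0.4566, -0.3877, 0.04]
eef_rot: [-0.997, 1.567, -1.034]
wrist_force: [-0.3, -0.0, 7.3]
opening: 0.0564
```

```bash
python3 -c "
from mv import *
st();go((.464,-.087,.2),88)"
```

```text
t 3.6 pos [ 0.4566 -0.3877  0.04  ] jaw 87.86 tx [ 0.002 -0.003 -1.   ] q [-0.89  0.55  1.65 -0.    0.93 -2.42] F [-0.3 -0.   7.3] open 0.0564
shift [-161.   300.2   -3.5] rot [-0.002  0.002  0.003] jaw-> 88
```

>>> servo_tool([
  [-15,0,0,0,0,0],
  [-50,0,0,0,0,0],
  [-100,0,0,0,0,0],
  [-130,40,0,0,0,0],
  [-150,85,0,0,0,0],
  [-150,130,-2,0,0,0],
  [-150,175,-3,0,0,0],
  [-150,215,-3,0,0,0],
  [-150,255,-3,0,0,0],
  [-150,285,-3,0,0,0],
])

```text
time: 4.6
ee_pos: [0.4632, -0.0998, 0.1893]
eef_rot: [-0.916, 1.568, -0.952]
wrist_force: [-0.1, -0.4, -1.2]
opening: 0.0562
```

>>> servo_tool([
  [0,0,0,0,0,0],
  [0,0,0,0,0,0],
])

```text
time: 4.8
ee_pos: [0.4631, -0.099, 0.1896]
eef_rot: [-0.925, 1.567, -0.96]
wrist_force: [-0.3, 0.5, -2.8]
opening: 0.0561
```

```bash
cat > tray.py <<'E'
from mv import *
def tray(W,c,dz=0):
    q=sel(W,c,.17,.009,.02,dz); q=q[abs(q[:,1]-c[1])<.08]; return len(q),rect(q)
E
python3 -c "
from tray import *
p,W=shot('wrist','w2'); st()
print(tray(W,(.534,-.082)))
t,Wt=shot('top','t2')
go((.464,-.0875,.056),88)"
```

```text
t 4.85 pos [ 0.4633 -0.1     0.1896] jaw 87.95 tx [ 0.002 -0.003 -1.   ] q [-0.45  0.17  1.8  -0.    1.16 -1.98] F [ 0.5 -0.7 -3.3] open 0.056
(7172, ((531.2, -82.6), (284.0, 100.3), 4.3))
shift [133.5  13.4  -0.2] rot [-0.002  0.002  0.003] jaw-> 88
```

View pics/w2.png

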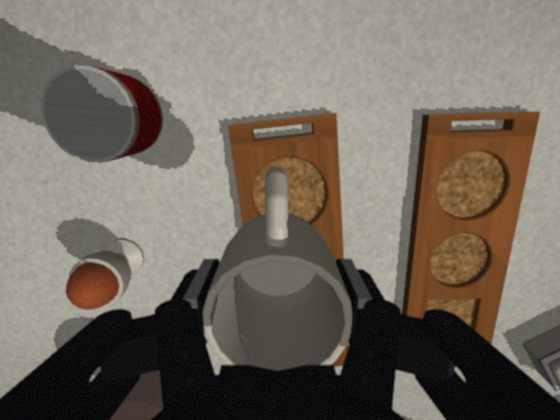

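View pics/t2.png

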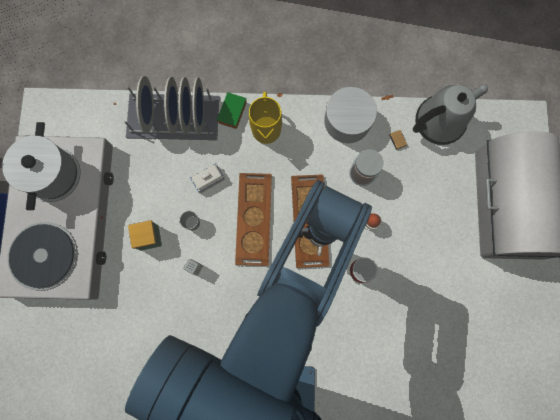

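>>> servo_tool([
  [40,7,0,0,0,0],
  [80,13,0,0,0,0],
  [110,13,0,0,0,0],
  [127,13,0,0,0,0],
  [133,13,0,0,0,0],
  [134,13,0,0,0,0],
  [134,13,0,0,0,0],
])

```text
time: 5.6
ee_pos: [0.4649, -0.0889, 0.0561]
eef_rot: [-0.797, 1.566, -0.835]
wrist_force: [-0.9, -0.2, -2.5]
opening: 0.056
```

>>> servo_tool([
  [2,0,0,0,0,0],
  [4,0,0,0,0,0],
  [5,0,0,0,0,0],
  [6,0,0,0,0,0],
  [7,0,0,0,0,0],
  [7,0,0,0,0,0],
])

```text
time: 6.2
ee_pos: [0.4649, -0.0888, 0.0491]
eef_rot: [-0.815, 1.566, -0.852]
wrist_force: [-0.5, -0.6, -2.6]
opening: 0.0558
```

```bash
python3 -c "
from mv import *
st()"
```

```text
t 6.2 pos [ 0.4649 -0.0888  0.0491] jaw 87.85 tx [ 0.003 -0.004 -1.   ] q [-0.42  0.37  1.96 -0.    0.81 -1.95] F [-0.5 -0.6 -2.6] open 0.0558
```

>>> servo_tool([
  [1,1,0,0,0,0],
  [1,1,0,0,0,0],
  [2,1,0,0,0,0],
  [2,1,0,0,0,0],
])

```text
time: 6.6
ee_pos: [0.4651, -0.0878, 0.0479]
eef_rot: [-0.765, 1.565, -0.803]
wrist_force: [-3.2, 0.3, 8.5]
opening: 0.0564
```

>>> servo_tool([
  [0,0,0,0,0,0],
  [0,0,0,0,0,0],
  [0,0,0,0,0,0],
  [0,0,0,0,0,0],
], fingers=75)

```text
time: 7.0
ee_pos: [0.4651, -0.0878, 0.0479]
eef_rot: [-0.761, 1.565, -0.798]
wrist_force: [-0.3, 0.0, 1.3]
opening: 0.0753
```

>>> servo_tool([
  [-30,0,0,0,0,0],
  [-75,0,0,0,0,0],
  [-120,0,0,0,0,0],
  [-160,0,0,0,0,0],
  [-180,0,0,0,0,0],
  [-180,0,0,0,0,0],
])

```text
time: 7.6
ee_pos: [0.4662, -0.0878, 0.2313]
eef_rot: [-0.548, 1.558, -0.586]
wrist_force: [0.0, -0.6, 0.1]
opening: 0.0749
```

```bash
python3 -c "
from tray import *
p,W=shot('wrist','w3'); st()
T=tray(W,(.534,-.082));print(T)
q=sel(W,(.463,-.087),.045,.058,.08); print(circ(q,(.463,-.087),.0275),len(q),q[:,2].max())
go((.654,.236,.23),32)"
```

```text
t 7.65 pos [ 0.4651 -0.0874  0.2291] jaw 87.85 tx [ 0.007 -0.005 -1.   ] q [-0.42  0.13  1.75 -0.    1.25 -1.95] F [-0.6 -0.1  0.4] open 0.0747
(11929, ((531.4, -82.8), (284.4, 100.4), 4.2))
(array([ 0.46211427, -0.08773674]), np.float64(0.003284727341118176)) 1088 0.07183750367475417
shift [ -1.3 330.2 176.6] rot [0.975 0.009 0.001] jaw-> 32
```

View pics/w3.png

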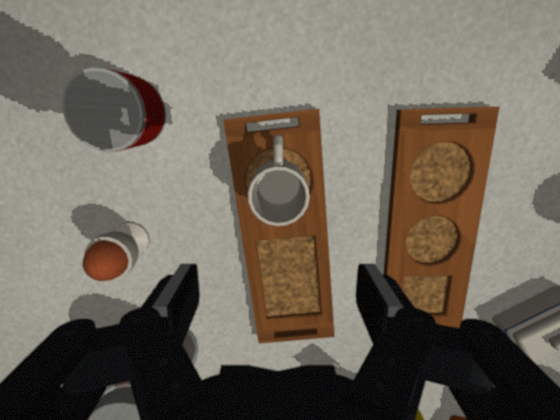

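>>> servo_tool([
  [0,47,25,0.14,0,0],
  [0,94,50,0.28,0.009,0],
  [0,141,75,0.42,0.009,0],
  [0,188,100,0.56,0.009,0],
  [0,235,126,0.7,0.009,0],
  [0,282,151,0.84,0.009,0],
  [0,330,177,0.975,0.009,0],
  [0,330,177,0.975,0.009,0],
  [0,330,177,0.975,0.009,0],
], fingers=85)

```text
time: 8.55
ee_pos: [0.6547, 0.2408, 0.224]
eef_rot: [-2.17, 1.566, 3.105]
wrist_force: [0.4, -0.9, -0.1]
opening: 0.0851
```

>>> servo_tool([
  [0,0,0,0,0,0],
])

```text
time: 8.65
ee_pos: [0.6542, 0.2412, 0.2213]
eef_rot: [-2.006, 1.562, -3.012]
wrist_force: [-0.6, -0.3, 0.0]
opening: 0.0852
```

```bash
python3 -c "
from tray import *
p,W=shot('wrist','w4'); st()
q=sel(W,(.654,.236),.08,.02,.1); print(rect(q)); q=sel(W,(.654,.236),.08,.035,.1); print(rect(q)); q=sel(W,(.654,.236),.06,.049,.1);print(rect(q),np.percentile(q[:,2],98))
go((.654,.236,.028),32)"
```

```text
t 8.7 pos [0.6536 0.2412 0.2206] jaw 32.33 tx [-0.01  -0.001 -1.   ] q [ 0.19  0.55  1.17  0.    1.43 -0.37] F [-0.6  0.1 -1.2] open 0.0853
((653.3, 235.9), (53.0, 91.0), 32.0)
((653.4, 235.8), (46.0, 84.1), 32.0)
((653.3, 236.1), (10.7, 25.5), 32.1) 0.056206171983214065
shift [192.6  -0.7   5.5] rot [ 0.006 -0.005  0.009] jaw-> 32
```

View pics/w4.png

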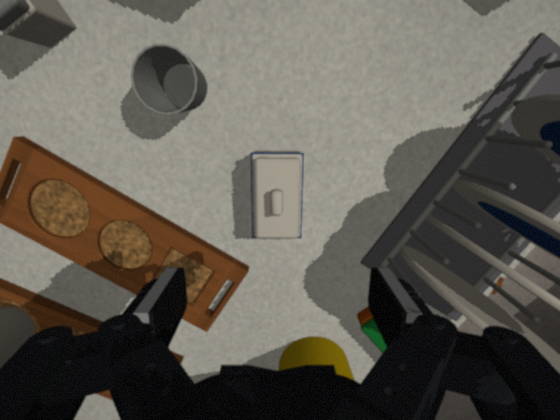

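>>> servo_tool([
  [50,0,5,0.006,-0.005,0.009],
  [100,0,5,0.006,-0.005,0.009],
  [145,0,5,0.006,-0.005,0.009],
  [172,-1,5,0.006,-0.005,0.009],
  [186,-1,5,0.006,-0.005,0.009],
  [192,-1,5,0.006,-0.005,0.009],
  [192,-1,5,0.006,-0.005,0.009],
])

```text
time: 9.4
ee_pos: [0.6538, 0.2357, 0.0291]
eef_rot: [1.037, 1.57, 0.023]
wrist_force: [0.2, -0.1, 0.9]
opening: 0.0849
```

```bash
python3 -c "
from mv import *
st();go((.6537,.236,.028),32)"
```

```text
t 9.4 pos [0.6538 0.2357 0.0291] jaw 31.94 tx [ 0.001  0.    -1.   ] q [ 0.19  0.71  1.39 -0.    1.05 -0.37] F [ 0.2 -0.1  0.9] open 0.0849
shift [ 1.1  0.1 -0.3] rot [-0.001  0.    -0.001] jaw-> 32
```

>>> servo_tool([
  [0,0,0,0,0,0],
  [0,0,0,0,0,0],
  [0,0,0,0,0,0],
  [0,0,0,0,0,0],
  [0,0,0,0,0,0],
  [0,0,0,0,0,0],
  [0,0,0,0,0,0],
], fingers=40, squeeze=40)

```text
time: 10.1
ee_pos: [0.655, 0.2359, 0.0313]
eef_rot: [1.121, 1.567, 0.108]
wrist_force: [-0.1, -0.5, 7.2]
opening: 0.0511
```

>>> servo_tool([
  [-10,0,0,0,0,0],
  [-40,0,0,0,0,0],
  [-80,0,0,0,0,0],
  [-120,0,0,0,0,0],
  [-140,0,0,0,0,0],
  [-140,0,0,0,0,0],
])

```text
time: 10.7
ee_pos: [0.6566, 0.2364, 0.1766]
eef_rot: [1.178, 1.558, 0.165]
wrist_force: [0.3, -0.0, -2.9]
opening: 0.0509
```

```bash
python3 -c "
from tray import *
p,W=shot('wrist','w5');st();go((.587,-.078,.17),94.3)"
```

```text
t 10.75 pos [0.6552 0.2362 0.1734] jaw 31.97 tx [ 0.008  0.001 -1.   ] q [ 0.19  0.57  1.25 -0.    1.31 -0.37] F [ 0.2  0.4 -2.9] open 0.0515
shift [   2.5 -224.2  230.4] rot [-1.088  0.007 -0.005] jaw-> 94.3
```

View pics/w5.png

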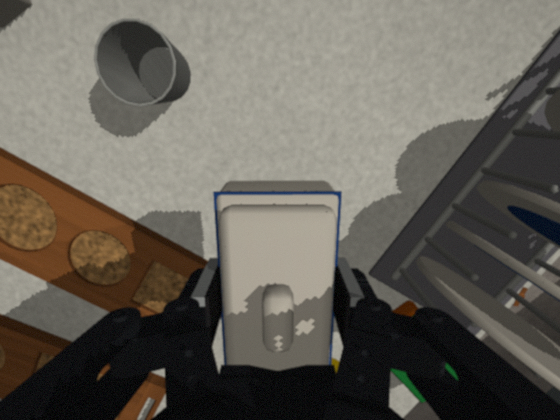

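>>> servo_tool([
  [2,-28,29,-0.136,0,0],
  [2,-56,58,-0.272,0.007,0],
  [2,-84,86,-0.408,0.007,0],
  [2,-112,115,-0.544,0.007,0],
  [2,-140,144,-0.68,0.007,0],
  [2,-168,173,-0.816,0.007,0],
  [2,-196,201,-0.952,0.007,0],
  [2,-224,230,-1.088,0.007,-0.005],
  [2,-224,230,-1.088,0.007,-0.005],
  [2,-224,230,-1.088,0.007,-0.005],
])

```text
time: 11.75
ee_pos: [0.5855, -0.0782, 0.1684]
eef_rot: [2.648, 1.567, 2.719]
wrist_force: [-0.2, 0.7, -2.0]
opening: 0.0506
```

```bash
python3 -c "
from mv import *
st();go((.586,-.0785,.048),94.3)"
```

```text
t 11.75 pos [ 0.5855 -0.0782  0.1684] jaw 94.09 tx [-0.004  0.002 -1.   ] q [-0.32  0.4   1.55  0.    1.2  -1.96] F [-0.2  0.7 -2. ] open 0.0506
shift [120.4  -0.6   0.9] rot [-0.004 -0.004 -0.002] jaw-> 94.3
```

>>> servo_tool([
  [40,0,1,-0.004,-0.004,-0.002],
  [80,0,1,-0.004,-0.004,-0.002],
  [105,0,1,-0.004,-0.004,-0.002],
  [117,0,1,-0.004,-0.004,-0.002],
  [120,0,1,-0.004,-0.004,-0.002],
  [122,0,1,-0.004,-0.004,-0.002],
  [124,0,1,-0.004,-0.004,-0.002],
  [126,0,1,-0.004,-0.004,-0.002],
  [127,0,1,-0.004,-0.004,-0.002],
  [127,0,1,-0.004,-0.004,-0.002],
])

```text
time: 12.75
ee_pos: [0.5862, -0.078, 0.0418]
eef_rot: [-0.314, 1.57, -0.239]
wrist_force: [-0.0, -1.0, -3.3]
opening: 0.0511
```

>>> servo_tool([
  [1,0,0,0,0,0],
  [1,0,0,0,0,0],
])

```text
time: 12.95
ee_pos: [0.5863, -0.0781, 0.041]
eef_rot: [-0.332, 1.569, -0.257]
wrist_force: [0.4, -0.2, -2.3]
opening: 0.051
```

>>> servo_tool([
  [1,0,0,0,0,0],
  [1,0,0,0,0,0],
  [2,0,0,0,0,0],
  [2,0,0,0,0,0],
])

```text
time: 13.35
ee_pos: [0.5864, -0.0781, 0.0394]
eef_rot: [-0.349, 1.569, -0.273]
wrist_force: [-1.8, -0.7, 2.2]
opening: 0.0511
```

>>> servo_tool([
  [0.5,0,0,0,0,0],
  [0.5,0,0,0,0,0],
])

```text
time: 13.55
ee_pos: [0.5864, -0.0781, 0.0393]
eef_rot: [-0.351, 1.569, -0.276]
wrist_force: [-2.6, -0.0, 5.0]
opening: 0.0508
```

>>> servo_tool([
  [0,0,0,0,0,0],
  [0,0,0,0,0,0],
  [0,0,0,0,0,0],
  [0,0,0,0,0,0],
], fingers=72)

```text
time: 13.95
ee_pos: [0.5864, -0.0781, 0.0392]
eef_rot: [-0.353, 1.569, -0.278]
wrist_force: [0.1, -1.0, -0.4]
opening: 0.0722
```

>>> servo_tool([
  [-30,0,0,0,0,0],
  [-75,0,0,0,0,0],
  [-120,0,0,0,0,0],
  [-160,0,0,0,0,0],
  [-190,0,0,0,0,0],
  [-190,0,0,0,0,0],
])

```text
time: 14.55
ee_pos: [0.5887, -0.0788, 0.2348]
eef_rot: [-0.387, 1.559, -0.312]
wrist_force: [1.2, 0.7, 0.6]
opening: 0.072
```

```bash
python3 -c "
from tray import *
p,W=shot('wrist','w6');st();
print(tray(W,(.534,-.082)))
c=(.586,-.078)
q=sel(W,c,.07,.03,.1); print(rect(q)); q=sel(W,c,.07,.046,.1); print(rect(q),np.percentile(q[:,2],98)); q=sel(W,c,.07,.058,.1); print(rect(q),np.percentile(q[:,2],98))
go((.517,.2775,.22),90);go((.517,.2775,.22),60);go((.517,.2775,.22),120)"
```

```text
t 14.6 pos [ 0.5874 -0.0784  0.2319] jaw 94.31 tx [ 0.007 -0.002 -1.   ] q [-0.32  0.34  1.46  0.    1.33 -1.97] F [ 1.1 -0.7 -1.5] open 0.0718
(14820, ((541.5, -81.9), (263.1, 100.3), 4.2))
((584.7, -78.0), (90.2, 53.1), 4.6)
((583.7, -78.1), (82.2, 45.9), 4.4) 0.06309455265487039
((584.7, -78.2), (26.0, 11.8), 4.6) 0.06417756083245275
shift [ 10.5 360.2 -43.5] rot [0.075 0.007 0.003] jaw-> 90
shift [ 10.5 360.2 -43.5] rot [0.599 0.008 0.001] jaw-> 60
shift [ 10.5 360.2 -43.5] rot [-0.448  0.006  0.004] jaw-> 120
```

View pics/w6.png

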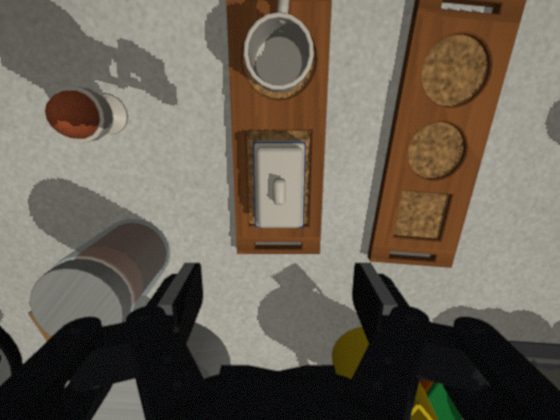

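>>> servo_tool([
  [10,50,-7,0.03,0,0],
  [10,100,-13,0.075,0.007,0],
  [10,150,-20,0.075,0.007,0],
  [10,200,-26,0.075,0.007,0],
  [10,250,-32,0.075,0.007,0],
  [10,300,-38,0.075,0.007,0],
  [10,345,-43,0.075,0.007,0.003],
  [10,360,-43,0.075,0.007,0.003],
  [10,360,-43,0.075,0.007,0.003],
  [10,360,-43,0.075,0.007,0.003],
], fingers=85)

```text
time: 15.6
ee_pos: [0.5172, 0.2766, 0.2192]
eef_rot: [-2.615, 1.569, -2.614]
wrist_force: [0.4, 0.7, 0.3]
opening: 0.0848
```

```bash
python3 -c "
from tray import *
p,W=shot('wrist','w7');st();
q=sel(W,(.516,.2775),.04,.052,.08); print(len(q),circ(q,(.516,.2775),.0265),rect(q),np.percentile(q[:,2],98))
print(tray(W,(.534,.09)))
go((.517,.2775,.037),90)"
```

```text
t 15.65 pos [0.5176 0.276  0.2196] jaw 89.97 tx [-0.001 -0.001 -1.   ] q [ 0.3   0.35  1.49 -0.    1.31 -1.27] F [ 0.5 -0.5  0.1] open 0.0847
667 (array([0.51441874, 0.27746623]), np.float64(0.0007454395512659464)) ((515.0, 277.5), (54.7, 55.0), 87.7) 0.062456858284742685
(15081, ((532.3, 89.6), (101.8, 284.1), 89.6))
shift [182.6   1.6  -0.3] rot [-0.001 -0.001  0.001] jaw-> 90
```

View pics/w7.png

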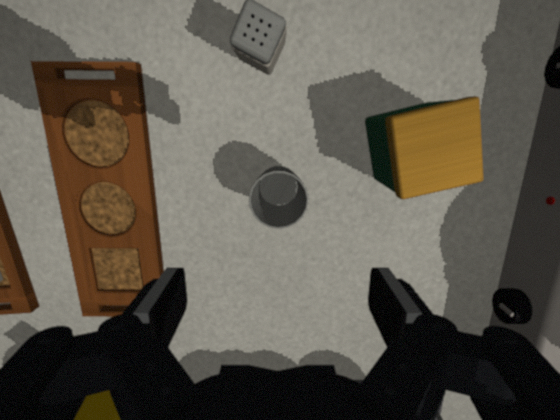

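>>> servo_tool([
  [50,1,0,0,0,0],
  [100,1,-1,0,0,0],
  [140,1,-1,0,0,0],
  [165,1,-1,0,0,0],
  [178,1,-1,0,0,0],
  [182,1,-1,0,0,0],
  [182,1,-1,0,0,0],
])

```text
time: 16.35
ee_pos: [0.5171, 0.2762, 0.038]
eef_rot: [-2.381, 1.57, -2.383]
wrist_force: [0.3, 0.1, 0.1]
opening: 0.085
```

>>> servo_tool([
  [0,0,0,0,0,0],
  [0,0,0,0,0,0],
  [0,0,0,0,0,0],
  [0,0,0,0,0,0],
  [0,0,0,0,0,0],
  [0,0,0,0,0,0],
  [0,0,0,0,0,0],
], fingers=40, squeeze=35)

```text
time: 17.05
ee_pos: [0.5185, 0.2766, 0.04]
eef_rot: [0.003, 1.568, 0.002]
wrist_force: [-0.1, -1.5, 6.2]
opening: 0.0541
```

>>> servo_tool([
  [-10,0,0,0,0,0],
  [-40,0,0,0,0,0],
  [-80,0,0,0,0,0],
  [-110,0,0,0,0,0],
  [-120,0,0,0,0,0],
  [-120,0,0,0,0,0],
])

```text
time: 17.65
ee_pos: [0.5189, 0.277, 0.162]
eef_rot: [0.185, 1.564, 0.184]
wrist_force: [0.2, 0.0, -2.9]
opening: 0.0543
```

```bash
python3 -c "
from tray import *
p,W=shot('wrist','w8');st();
go((.461,.090,.15),90)"
```

```text
t 17.7 pos [0.5179 0.2766 0.16  ] jaw 89.94 tx [ 0.003  0.    -1.   ] q [ 0.3   0.4   1.57 -0.    1.17 -1.27] F [ 0.2 -0.6 -1.6] open 0.0539
shift [   9.8 -186.7  -56.7] rot [-0.001  0.003 -0.   ] jaw-> 90
```

View pics/w8.png

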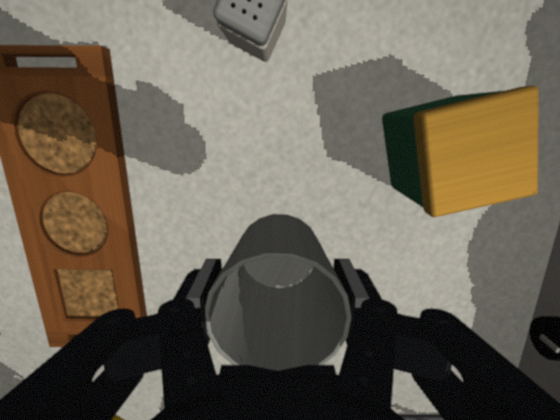

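>>> servo_tool([
  [10,-46,-14,0,0.003,0],
  [10,-92,-28,0,0.003,0],
  [10,-138,-42,0,0.003,0],
  [10,-175,-52,0,0.003,0],
  [30,-187,-56,0,0.003,0],
  [65,-187,-56,0,0.003,0],
  [90,-187,-56,0,0.003,0],
  [102,-187,-56,0,0.003,0],
  [106,-187,-56,0,0.003,0],
  [106,-187,-56,0,0.003,0],
])

```text
time: 18.7
ee_pos: [0.4606, 0.0898, 0.0523]
eef_rot: [3.03, 1.567, 3.028]
wrist_force: [-0.0, -0.5, -0.9]
opening: 0.0544
```

```bash
python3 -c "
from mv import *
st();go((.462,.090,.048),90)"
```

```text
t 18.7 pos [0.4606 0.0898 0.0523] jaw 89.93 tx [-0.003  0.    -1.   ] q [-0.05  0.36  1.96  0.    0.82 -1.62] F [-0.  -0.5 -0.9] open 0.0544
shift [4.3 0.2 1.4] rot [-0.001 -0.003 -0.   ] jaw-> 90
```

>>> servo_tool([
  [1,0,1,0,-0.003,0],
  [2,0,1,0,-0.003,0],
  [3,0,1,0,-0.003,0],
  [3.5,0,1,0,-0.003,0],
  [3.5,0,1,0,-0.003,0],
])

```text
time: 19.2
ee_pos: [0.4617, 0.0898, 0.049]
eef_rot: [1.454, 1.57, 1.453]
wrist_force: [0.6, -1.7, -1.1]
opening: 0.0545
```

>>> servo_tool([
  [0.5,0,0,0,0,0],
  [1,0,0,0,0,0],
  [1,0,0,0,0,0],
])

```text
time: 19.5
ee_pos: [0.4619, 0.0898, 0.0481]
eef_rot: [0.622, 1.57, 0.621]
wrist_force: [-0.3, -0.0, -1.4]
opening: 0.054
```

>>> servo_tool([
  [0.5,0,0,0,0,0],
  [1,0,0,0,0,0],
  [1,0,0,0,0,0],
])

```text
time: 19.8
ee_pos: [0.4624, 0.0899, 0.048]
eef_rot: [0.209, 1.569, 0.208]
wrist_force: [-2.3, -0.1, 8.6]
opening: 0.0544
```

>>> servo_tool([
  [0,0,0,0,0,0],
  [0,0,0,0,0,0],
  [0,0,0,0,0,0],
  [0,0,0,0,0,0],
], fingers=74)

```text
time: 20.2
ee_pos: [0.4623, 0.0899, 0.0479]
eef_rot: [0.27, 1.569, 0.269]
wrist_force: [-0.6, 0.9, 0.0]
opening: 0.0741
```

>>> servo_tool([
  [-30,0,0,0,0,0],
  [-75,0,0,0,0,0],
  [-120,0,0,0,0,0],
  [-160,0,0,0,0,0],
  [-175,0,0,0,0,0],
  [-175,0,0,0,0,0],
])

```text
time: 20.8
ee_pos: [0.4636, 0.0898, 0.2255]
eef_rot: [0.015, 1.563, 0.014]
wrist_force: [-0.1, -0.8, 0.5]
opening: 0.0743
```

```bash
python3 -c "
from tray import *
p,W=shot('wrist','w9');st();
q=sel(W,(.461,.09),.04,.06,.08); print(len(q),circ(q,(.461,.09),.0265),rect(q),np.percentile(q[:,2],98))
print(tray(W,(.534,.09)))
for j in (60,90,120): go((.530,-.268,.23),j)"
```

```text
t 20.85 pos [0.4625 0.0898 0.2235] jaw 89.94 tx [ 0.004  0.    -1.   ] q [-0.05  0.14  1.76  0.    1.24 -1.62] F [ 0.1  0.5 -1. ] open 0.0738
683 (array([0.45798369, 0.09082255]), np.float64(0.0007548646148206595)) ((458.5, 90.7), (54.8, 55.0), 64.2) 0.07034321098811165
(13417, ((532.7, 89.7), (100.4, 284.5), 89.5))
shift [  -6.4 -357.7   67.9] rot [ 0.523  0.004 -0.001] jaw-> 60
shift [  -6.4 -357.7   67.9] rot [-0.001  0.004 -0.   ] jaw-> 90
shift [  -6.4 -357.7   67.9] rot [-0.525  0.004  0.001] jaw-> 120
```

View pics/w9.png

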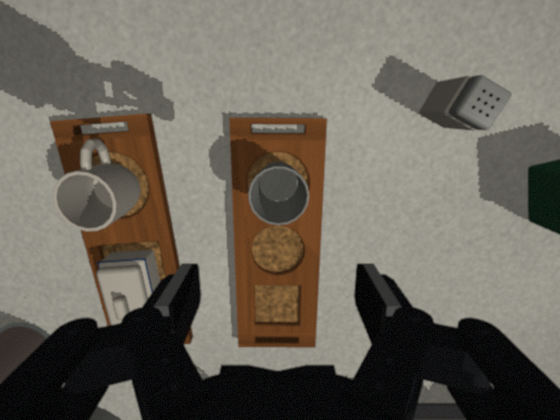

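>>> servo_tool([
  [-6,-48,9,0,0.004,0],
  [-6,-97,18,0,0.004,0],
  [-6,-145,27,0,0.004,0],
  [-6,-193,36,0,0.004,0],
  [-6,-241,45,0,0.004,0],
  [-6,-290,55,0,0.004,0],
  [-6,-337,64,0,0.004,0],
  [-6,-357,68,0,0.004,0],
  [-6,-357,68,0,0.004,0],
  [-6,-357,68,0,0.004,0],
], fingers=85)

```text
time: 21.85
ee_pos: [0.529, -0.2667, 0.2271]
eef_rot: [2.397, 1.566, 2.395]
wrist_force: [0.6, 0.7, 1.2]
opening: 0.0854
```

```bash
python3 -c "
from tray import *
p,W=shot('wrist','w10');st();
q=sel(W,(.528,-.267),.035,.03,.058); print(len(q),circ(q,(.528,-.267),.024),rect(q))
q=sel(W,(.528,-.267),.035,.06,.09); print(len(q),q.mean(0),rect(q),q[:,2].max())
go((.530,-.2675,.043),90)"
```

```text
t 21.9 pos [ 0.5292 -0.266   0.2277] jaw 89.94 tx [-0.003  0.003 -1.   ] q [-0.65  0.35  1.46  0.    1.33 -2.22] F [ 0.3 -0.1 -0.7] open 0.0848
501 (array([ 0.52740964, -0.26814744]), np.float64(0.0012497803245559397)) ((527.0, -268.1), (49.1, 49.0), 14.5)
1490 [ 0.52336823 -0.2680503   0.07538544] ((526.6, -268.0), (40.8, 40.4), 47.7) 0.0850634090749306
shift [184.7  -2.1   1.4] rot [-0.001 -0.003 -0.003] jaw-> 90
```

View pics/w10.png

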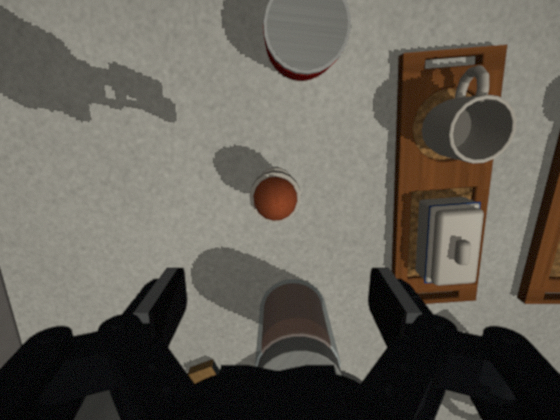

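>>> servo_tool([
  [50,-2,1,0,-0.003,-0.003],
  [100,-2,1,0,-0.003,-0.003],
  [140,-2,1,0,-0.003,-0.003],
  [165,-2,1,0,-0.003,-0.003],
  [179,-2,1,0,-0.003,-0.003],
  [184,-2,1,0,-0.003,-0.003],
  [184,-2,1,0,-0.003,-0.003],
])

```text
time: 22.6
ee_pos: [0.53, -0.2669, 0.0441]
eef_rot: [-0.534, 1.571, -0.534]
wrist_force: [-0.9, -0.1, -0.3]
opening: 0.085
```

>>> servo_tool([
  [0,0,0,0,0,0],
  [0,0,0,0,0,0],
  [0,0,0,0,0,0],
  [0,0,0,0,0,0],
  [0,0,0,0,0,0],
  [0,0,0,0,0,0],
  [0,0,0,0,0,0],
], fingers=35, squeeze=35)

```text
time: 23.3
ee_pos: [0.5309, -0.2675, 0.0458]
eef_rot: [-0.57, 1.568, -0.571]
wrist_force: [-0.7, 0.4, 5.2]
opening: 0.0489
```

>>> servo_tool([
  [-10,0,0,0,0,0],
  [-40,0,0,0,0,0],
  [-80,0,0,0,0,0],
  [-120,0,0,0,0,0],
  [-140,0,0,0,0,0],
  [-140,0,0,0,0,0],
])

```text
time: 23.9
ee_pos: [0.5323, -0.2687, 0.1908]
eef_rot: [-0.633, 1.559, -0.633]
wrist_force: [0.8, -0.2, -0.9]
opening: 0.0491
```

```bash
python3 -c "
from tray import *
p,W=shot('wrist','w11');st();
go((.5415,.0895,.18),90)"
```

```text
t 23.95 pos [ 0.5312 -0.2678  0.1881] jaw 89.98 tx [ 0.006 -0.004 -1.   ] q [-0.65  0.38  1.52  0.    1.23 -2.23] F [ 0.5 -0.7 -1.9] open 0.0486
shift [  6.6 357.4  10.1] rot [-0.     0.006  0.004] jaw-> 90
```

View pics/w11.png

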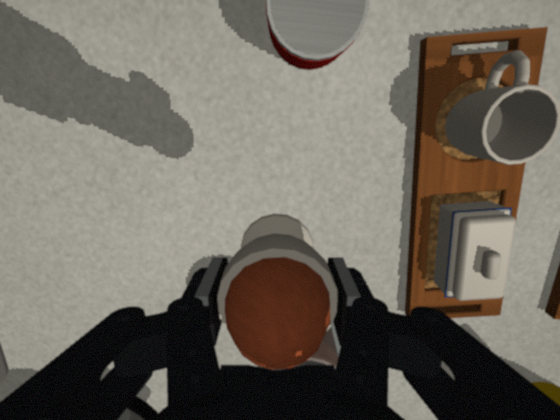

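>>> servo_tool([
  [6,48,2,0,0.006,0.004],
  [6,96,3,0,0.006,0.004],
  [6,144,5,0,0.006,0.004],
  [6,192,6,0,0.006,0.004],
  [6,240,8,0,0.006,0.004],
  [6,288,9,0,0.006,0.004],
  [6,330,10,0,0.006,0.004],
  [6,350,11,0,0.006,0.004],
  [6,357,11,0,0.006,0.004],
  [6,357,11,0,0.006,0.004],
])

```text
time: 24.95
ee_pos: [0.5415, 0.0896, 0.1793]
eef_rot: [-2.921, 1.568, -2.92]
wrist_force: [0.5, 0.3, -1.6]
opening: 0.0487
```

```bash
python3 -c "
from mv import *
st();go((.542,.0895,.058),90)"
```

```text
t 24.95 pos [0.5415 0.0896 0.1793] jaw 90.08 tx [-0.002 -0.001 -1.   ] q [-0.04  0.32  1.64 -0.    1.19 -1.61] F [ 0.5  0.3 -1.6] open 0.0487
shift [ 1.213e+02 -1.000e-01  8.000e-01] rot [ 0.001 -0.002  0.001] jaw-> 90
```

>>> servo_tool([
  [40,0,1,0,-0.002,0.001],
  [80,0,1,0,-0.002,0.001],
  [105,0,1,0,-0.002,0.001],
  [117,0,1,0,-0.002,0.001],
  [120,0,1,0,-0.002,0.001],
  [122,0,1,0,-0.002,0.001],
  [123,0,1,0,-0.002,0.001],
  [124,0,1,0,-0.002,0.001],
  [124,0,1,0,-0.002,0.001],
])

```text
time: 25.85
ee_pos: [0.5427, 0.0896, 0.0561]
eef_rot: [0.279, 1.57, 0.281]
wrist_force: [-0.1, 0.4, -1.1]
opening: 0.0486
```

>>> servo_tool([
  [0.5,0,0,0,0,0],
  [1,0,0,0,0,0],
  [1,0,0,0,0,0],
])

```text
time: 26.15
ee_pos: [0.5428, 0.0897, 0.0553]
eef_rot: [0.231, 1.569, 0.233]
wrist_force: [-0.8, 0.2, -0.8]
opening: 0.0485
```

>>> servo_tool([
  [0.5,0,0,0,0,0],
  [1,0,0,0,0,0],
  [1.3,0,0,0,0,0],
  [1.3,0,0,0,0,0],
])

```text
time: 26.55
ee_pos: [0.5428, 0.0897, 0.0539]
eef_rot: [0.245, 1.569, 0.247]
wrist_force: [0.1, 0.3, -1.1]
opening: 0.0486
```

>>> servo_tool([
  [0.5,0,0,0,0,0],
  [0.7,0,0,0,0,0],
  [0.7,0,0,0,0,0],
])

```text
time: 26.85
ee_pos: [0.5429, 0.0896, 0.0538]
eef_rot: [0.14, 1.569, 0.142]
wrist_force: [-1.9, -0.6, 5.3]
opening: 0.0487
```

>>> servo_tool([
  [0,0,0,0,0,0],
  [0,0,0,0,0,0],
  [0,0,0,0,0,0],
  [0,0,0,0,0,0],
], fingers=72)

```text
time: 27.25
ee_pos: [0.5429, 0.0897, 0.0536]
eef_rot: [0.158, 1.569, 0.159]
wrist_force: [0.4, 0.7, 0.0]
opening: 0.0717
```

>>> servo_tool([
  [-25,0,0,0,0,0],
  [-70,0,0,0,0,0],
  [-115,0,0,0,0,0],
  [-150,0,0,0,0,0],
  [-175,0,0,0,0,0],
  [-175,0,0,0,0,0],
])

```text
time: 27.85
ee_pos: [0.5448, 0.0896, 0.233]
eef_rot: [-0.006, 1.561, -0.004]
wrist_force: [0.7, 0.9, 0.1]
opening: 0.0719
```

```bash
python3 -c "
from tray import *
p,W=shot('wrist','w12');st();
print(tray(W,(.534,.09)))
q=sel(W,(.54,.09),.035,.04,.066); print(len(q),circ(q,(.54,.09),.024),rect(q))
q=sel(W,(.54,.09),.035,.07,.1); print(q[:,2].max(),rect(q))
for j in (63.0,63.-90): go((.381,.261,.2),j)"
```

```text
t 27.9 pos [0.5437 0.0896 0.2306] jaw 90.1 tx [ 0.006  0.    -1.   ] q [-0.04  0.27  1.57  0.    1.3  -1.61] F [-0.9  0.7 -0.2] open 0.0722
(16270, ((532.5, 89.7), (100.4, 284.4), 89.6))
507 (array([0.53971346, 0.08943203]), np.float64(0.0012615972659263837)) ((539.3, 89.7), (48.6, 49.3), 89.1)
0.09260847818606363 ((538.9, 89.7), (39.9, 39.6), 89.9)
shift [  29.6  171.7 -162.5] rot [ 0.473  0.006 -0.002] jaw-> 63.0
shift [  29.6  171.7 -162.5] rot [-1.098  0.006  0.003] jaw-> 153.0
```

View pics/w12.png

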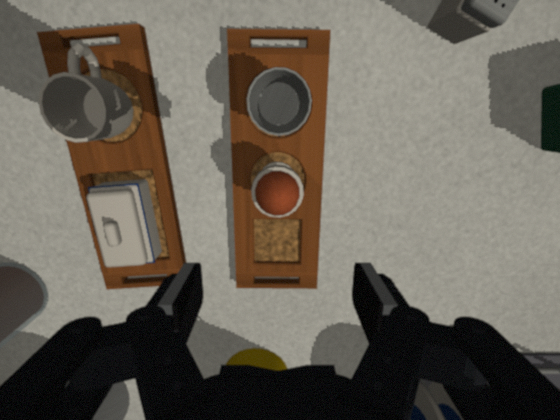

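>>> servo_tool([
  [0,29,-27,0.08,0,0],
  [0,57,-54,0.16,0.006,0],
  [6,86,-81,0.24,0.006,0],
  [12,114,-108,0.32,0.006,0],
  [18,143,-135,0.4,0.006,0],
  [20,168,-158,0.473,0.006,0],
  [20,172,-163,0.473,0.006,0],
  [20,172,-163,0.473,0.006,0],
  [20,172,-163,0.473,0.006,0],
], fingers=70)

```text
time: 28.8
ee_pos: [0.3809, 0.2608, 0.2091]
eef_rot: [2.093, 1.57, 1.623]
wrist_force: [-0.1, 0.2, -0.4]
opening: 0.0699
```

```bash
python3 -c "
from tray import *
p,W=shot('wrist','w13');st();
for z in(.03,.05,.066,.072):
  q=sel(W,(.380,.261),.035,z,.09); print(len(q),rect(q),q[:,2].max())
go((.381,.261,.038),63)"
```

```text
t 28.85 pos [0.3812 0.2607 0.2092] jaw 63.0 tx [ 0.     0.001 -1.   ] q [ 0.36  0.13  1.8   0.    1.21 -0.74] F [ 0.3 -0.6 -0.5] open 0.0701
1899 ((378.0, 261.2), (35.0, 35.9), 63.4) 0.07642390560686951
1754 ((377.9, 261.2), (34.9, 35.8), 63.8) 0.07642390560686951
1585 ((378.1, 261.1), (34.9, 35.3), 63.8) 0.07642390560686951
1423 ((377.7, 261.3), (34.1, 33.3), 62.5) 0.07642390560686951
shift [171.2   0.   -0.3] rot [-0.    -0.    -0.001] jaw-> 63
```

View pics/w13.png

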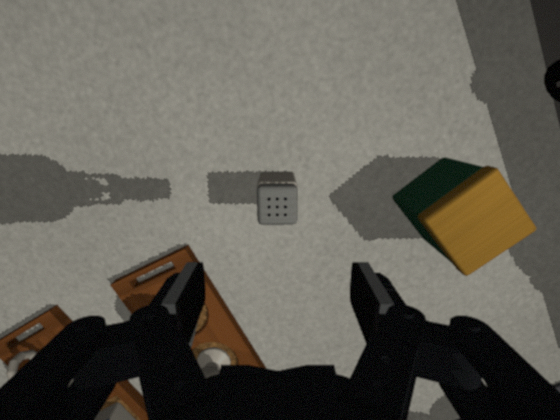

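>>> servo_tool([
  [45,0,-1,-0.007,0,0],
  [90,0,-1,-0.007,0,0],
  [130,0,-1,-0.007,0,0],
  [155,0,-1,-0.007,0,0],
  [167,0,-1,-0.007,0,0],
  [171,0,-1,-0.007,0,0],
  [171,0,-1,-0.007,0,0],
])

```text
time: 29.55
ee_pos: [0.381, 0.2606, 0.0378]
eef_rot: [2.831, 1.57, 2.365]
wrist_force: [-0.4, -0.4, 0.5]
opening: 0.0699
```

>>> servo_tool([
  [0,0,0,0,0,0],
  [0,0,0,0,0,0],
  [0,0,0,0,0,0],
  [0,0,0,0,0,0],
  [0,0,0,0,0,0],
  [0,0,0,0,0,0],
  [0,0,0,0,0,0],
], fingers=25, squeeze=35)

```text
time: 30.25
ee_pos: [0.3819, 0.2608, 0.0388]
eef_rot: [0.988, 1.569, 0.523]
wrist_force: [-0.2, -1.4, 6.3]
opening: 0.0356
```

>>> servo_tool([
  [-10,0,0,0,0,0],
  [-40,0,0,0,0,0],
  [-80,0,0,0,0,0],
  [-120,0,0,0,0,0],
  [-145,0,0,0,0,0],
  [-145,0,0,0,0,0],
])

```text
time: 30.85
ee_pos: [0.3836, 0.2616, 0.188]
eef_rot: [0.872, 1.561, 0.407]
wrist_force: [0.6, 0.1, -1.7]
opening: 0.0358
```

```bash
python3 -c "
from tray import *
p,W=shot('wrist','w14');st();
go((.615,.0895,.19),89.6)"
```

```text
t 30.9 pos [0.3823 0.2611 0.1857] jaw 63.36 tx [ 0.006  0.003 -1.   ] q [ 0.36  0.16  1.83  0.    1.14 -0.75] F [-0.1  0.  -2.1] open 0.036
shift [ -3.4 -49.1 284.9] rot [-0.458  0.005 -0.004] jaw-> 89.6
```

View pics/w14.png

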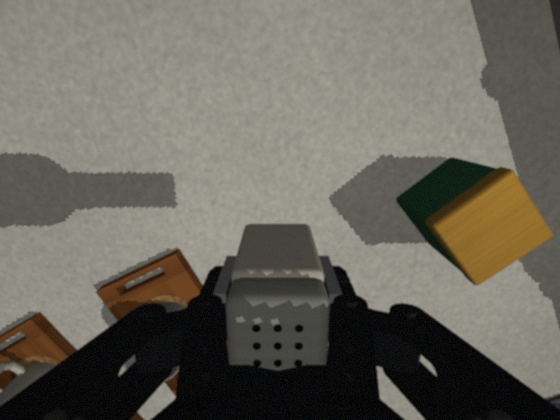

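>>> servo_tool([
  [-3,-8,46,-0.07,0.005,0],
  [-3,-16,92,-0.14,0.005,0],
  [-3,-24,138,-0.21,0.005,0],
  [-3,-32,184,-0.28,0.005,0],
  [-3,-40,230,-0.36,0.005,0],
  [-3,-47,268,-0.43,0.005,-0.004],
  [-3,-49,285,-0.458,0.005,-0.004],
  [-3,-49,285,-0.458,0.005,-0.004],
  [-3,-49,285,-0.458,0.005,-0.004],
])

```text
time: 31.8
ee_pos: [0.6137, 0.0896, 0.1874]
eef_rot: [3.025, 1.566, 3.016]
wrist_force: [-0.5, -0.5, -1.4]
opening: 0.0356
```

```bash
python3 -c "
from mv import *
st();go((.616,.0893,.05),89.6)"
```

```text
t 31.8 pos [0.6137 0.0896 0.1874] jaw 89.53 tx [-0.004  0.001 -1.   ] q [-0.03  0.43  1.44  0.    1.27 -1.6 ] F [-0.5 -0.5 -1.4] open 0.0356
shift [137.4  -0.4   3. ] rot [-0.001 -0.004 -0.001] jaw-> 89.6
```

>>> servo_tool([
  [40,0,3,0,-0.004,0],
  [80,0,3,0,-0.004,0],
  [115,0,3,0,-0.004,0],
  [130,0,3,0,-0.004,0],
  [135,0,3,0,-0.004,0],
  [137,0,3,0,-0.004,0],
  [138,0,3,0,-0.004,0],
  [139,0,3,0,-0.004,0],
  [139,0,3,0,-0.004,0],
])

```text
time: 32.7
ee_pos: [0.6168, 0.0897, 0.0496]
eef_rot: [0.28, 1.569, 0.271]
wrist_force: [-0.8, 0.4, -1.1]
opening: 0.0354
```

>>> servo_tool([
  [0.5,0,0,0,0,0],
  [1,0,0,0,0,0],
  [1,0,0,0,0,0],
])

```text
time: 33.0
ee_pos: [0.6168, 0.0896, 0.0488]
eef_rot: [0.258, 1.569, 0.249]
wrist_force: [0.4, 0.0, -0.7]
opening: 0.0356
```

>>> servo_tool([
  [0.5,0,0,0,0,0],
  [1,0,0,0,0,0],
  [1.3,0,0,0,0,0],
  [1.3,0,0,0,0,0],
])

```text
time: 33.4
ee_pos: [0.6168, 0.0896, 0.0474]
eef_rot: [0.268, 1.569, 0.26]
wrist_force: [0.7, -0.6, -1.5]
opening: 0.0355
```

>>> servo_tool([
  [0.3,0,0,0,0,0],
  [0.6,0,0,0,0,0],
  [0.6,0,0,0,0,0],
])

```text
time: 33.7
ee_pos: [0.6168, 0.0896, 0.0469]
eef_rot: [0.256, 1.569, 0.248]
wrist_force: [-0.9, 0.9, 0.9]
opening: 0.036
```

>>> servo_tool([
  [0.3,0,0,0,0,0],
  [0.5,0,0,0,0,0],
  [0.5,0,0,0,0,0],
])

```text
time: 34.0
ee_pos: [0.6168, 0.0896, 0.0468]
eef_rot: [0.223, 1.569, 0.214]
wrist_force: [-1.8, 0.1, 5.0]
opening: 0.0359
```

>>> servo_tool([
  [0,0,0,0,0,0],
  [0,0,0,0,0,0],
  [0,0,0,0,0,0],
  [0,0,0,0,0,0],
], fingers=60)

```text
time: 34.4
ee_pos: [0.6168, 0.0896, 0.0466]
eef_rot: [0.239, 1.569, 0.231]
wrist_force: [0.3, -0.1, 0.1]
opening: 0.0596
```

>>> servo_tool([
  [-25,0,0,0,0,0],
  [-70,0,0,0,0,0],
  [-115,0,0,0,0,0],
  [-160,0,0,0,0,0],
  [-200,0,0,0,0,0],
  [-200,0,0,0,0,0],
])

```text
time: 35.0
ee_pos: [0.6196, 0.0895, 0.254]
eef_rot: [0.01, 1.556, 0.002]
wrist_force: [1.6, 0.2, 0.1]
opening: 0.0601
```

```bash
python3 -c "
from tray import *
p,W=shot('wrist','w15');st();
q=sel(W,(.614,.09),.03,.04,.1); print(len(q),rect(q),q[:,2].max())
go((.42,.0,.35),89.6)"
```

```text
t 35.05 pos [0.6183 0.0895 0.2505] jaw 89.53 tx [ 0.01  0.   -1.  ] q [-0.03  0.39  1.35  0.    1.39 -1.6 ] F [-0.7 -0.  -0.8] open 0.0602
1486 ((612.5, 89.6), (35.3, 35.2), 89.1) 0.08490121413922244
shift [-101.4  -91.1 -196.5] rot [-0.001  0.01  -0.   ] jaw-> 89.6
```

View pics/w15.png

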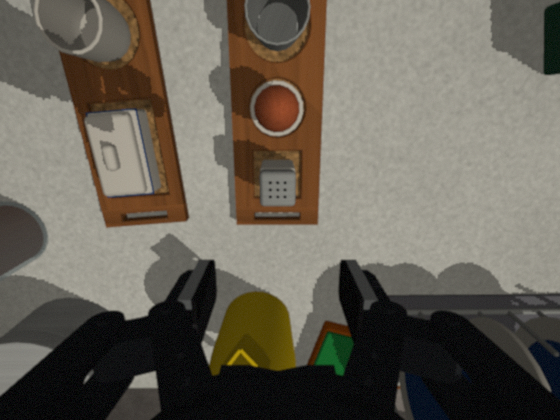

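```bash
python3 -c "
from mv import *
go((.2,.44,.32),89.6)"
```

```text
shift [ -73.4  347.1 -420.5] rot [-0.001  0.01  -0.   ] jaw-> 89.6
```

>>> servo_tool([
  [-40,10,-30,0,0,0],
  [-70,40,-60,0,0,0],
  [-73,75,-92,0,0,0],
  [-73,107,-130,0,0,0],
  [-73,140,-168,0,0,0],
  [-73,172,-207,0,0,0],
  [-73,204,-245,0,0,0],
  [-73,236,-283,0,0,0],
  [-73,268,-322,0,0,0],
  [-73,300,-360,0,0,0],
])

```text
time: 36.05
ee_pos: [0.259, 0.392, 0.3186]
eef_rot: [-0.176, 1.563, -0.185]
wrist_force: [0.6, 1.4, -0.4]
opening: 0.06
```

>>> servo_tool([
  [0,40,-50,0,0,0],
  [0,50,-60,0,0,0],
  [0,50,-60,0,0,0],
  [0,50,-60,0,0,0],
])

```text
time: 36.45
ee_pos: [0.1987, 0.4422, 0.3166]
eef_rot: [-0.531, 1.563, -0.537]
wrist_force: [-0.1, 0.0, 0.5]
opening: 0.0599
```

```bash
python3 - <<'E'
from tray import *
st()
for n,dz in(("top",.0035),("side",.001)):
    p,W=shot(n,n+"9"); print(n)
    for nm,c in(("egg_tray",(.535,.09)),("mug_tray",(.535,-.082))): print(nm,tray(W,c,dz))
    for nm,c,r,z in(("mug",(.463,-.087),.035,.058),("butter knob",(.586,-.078),.05,.056),("tumbler",(.461,.09),.04,.058),("egg",(.54,.09),.035,.044),("salt",(.615,.09),.04,.05),("jar",(.686,-.241),.06,.1),("can",(.384,-.238),.05,.05),("tin",(.468,.408),.06,.07)):
        q=sel(W,c,r,z,.2,dz); print(nm,len(q),rect(q),np.percentile(q[:,2]-dz,99).round(4))
E
```

```text
t 36.45 pos [0.1987 0.4422 0.3166] jaw 89.63 tx [ 0.007 -0.004 -1.   ] q [ 0.92  0.1   1.57 -0.01  1.47 -0.64] F [-0.1  0.   0.5] open 0.0599
top
egg_tray (1538, ((534.1, 88.8), (105.5, 284.5), 89.1))
mug_tray (1403, ((533.5, -84.2), (284.3, 105.8), 4.2))
mug 91 ((465.5, -86.1), (55.6, 56.9), 47.5) 0.0748
butter knob 34 ((577.3, -77.8), (45.9, 22.7), 23.8) 0.0692
tumbler 60 ((460.3, 91.8), (54.1, 52.5), 2.2) 0.0722
egg 225 ((540.9, 90.6), (49.1, 44.9), 1.9) 0.0927
salt 164 ((614.0, 90.7), (34.9, 35.8), 89.3) 0.0864
jar 648 ((686.8, -244.2), (79.9, 80.0), 73.5) 0.1281
can 489 ((384.0, -238.7), (70.0, 69.6), 87.6) 0.0661
tin 613 ((468.7, 408.1), (71.0, 72.1), 14.0) 0.0899
side
egg_tray (2008, ((536.4, 89.5), (284.1, 105.1), 0.0))
mug_tray (1255, ((535.3, -82.6), (285.1, 106.9), 4.5))
mug 170 ((467.6, -87.2), (58.0, 58.6), 44.4) 0.0702
butter knob 36 ((588.0, -76.8), (14.1, 25.6), 75.1) 0.0637
tumbler 175 ((462.3, 90.9), (55.6, 54.9), 61.5) 0.0704
egg 364 ((540.4, 96.5), (48.4, 37.1), 18.1) 0.092
salt 294 ((616.7, 92.2), (38.0, 36.5), 87.9) 0.0839
jar 452 ((690.3, -243.0), (79.8, 80.0), 49.4) 0.1259
can 304 ((386.0, -238.7), (69.0, 71.7), 2.7) 0.0634
tin 1513 ((469.7, 406.6), (70.1, 70.8), 13.7) 0.0875
```

View pics/top9.png

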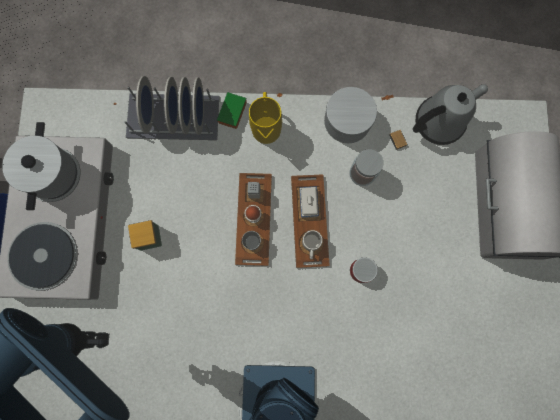

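View pics/side9.png

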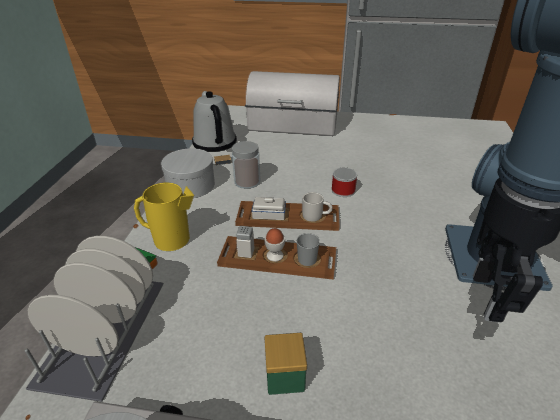

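The top and side views show all five pieces upright in their wells: salt (253,188), egg (253,213), tumbler (252,241), butter dish (309,202) and mug (312,240). The tin, can and jar have not moved. I'm handing in.

```bash
python3 -c "
from rig import bot
print(bot.hand_in())"
```

```text
the job is handed in; nothing more can be done
None
```

All five pieces are in their wells, placed in the order asked: mug, butter dish, tumbler, egg, salt. I lowered each one until I felt light contact (under 10 N on the wrist), let go, and then moved the arm clear. The job was handed in at about 36.6 s on the robot's clock.

- **Position:** wrist pictures taken after each release put every piece within about 2 mm of its well's centre. The wells leave at least 9 mm on each side.
- **Height:** the tops read about 70, 64, 70, 93 and 85 mm. Each is within 2 mm of the piece's height plus the 8 mm well floor, so they stand flat.
- **Bystanders:** in the final top and side pictures the tin, can and jar are where they started.
- **Disagreements:** the three cameras differ from each other by 2–4 mm along x, which is roughly the stated calibration error and well inside the margins. Two of the final top-camera fits were poor. The butter knob picked up lid points because that camera reads about 3 mm high, and the tray widths came out about 5 mm too large. The wrist pictures of the butter dish and both trays gave correct sizes.

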